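Load the sieve shaker and set its stroke lever

ROBOT

A 6-joint arm with a two-finger parallel gripper is mounted at the origin on the work surface. World frame = base frame: x ahead of the robot, y to its left, z up, the work surface at z = 0. Lengths are in m, angles in rad, forces in N, time in s.
With the tool pointing down it reaches from about 0.275 to 0.875 m from the base axis. Payload 12.5 kg.
Tool frame: the origin (TCP) lies midway between the tips of the shut fingers; the grasp point (between the pads) lies tcp_to_grasp behind it (tcp_to_grasp is the distance from the TCP to the grasp point, in m); z points along the fingers, y is the line along which they close (so a half turn about z gives the same grasp; the last joint's range is limited). The gripper opens to 85 mm and grips with 20 to 120 N. Pads are 22 mm wide; open, the fingers measure 114 mm over their backs; the gripper's body (76 mm by 85 mm) begins 54 mm behind the grasp point. The pads swing forward as they close: fully open they stand 13 mm farther back than shut.
Start: joints at [1.172, 0.351, 1.652, -0, 1.139, -0.085], TCP at [0.17, 0.523, 0.231] pointing down, gripper open.
Joint ranges: [-2.75, 2.75], [-0.79, 2.1], [0.01, 2.65], [-1.57, 4.71], [0.07, 3.14], [-2.87, 2.87]. Speed limits (rad/s): [2.22, 2.22, 2.79, 3.14, 3.14, 3.14].

INTERFACE

Orientations are given as a 3x3 rotation matrix whose columns are the frame's x, y, z axes.
In Python, from rig import sense, get_image, camera_model, close_job, tcp_to_grasp gives the robot as it stands.
- The arm moves only by the tool drive_tool, never from a script. Its argument "commands" is a list of rows, each an object with "travel": the shift along the world's x, y, z in mm, a list of three; "turn": the turn about the world's z in rad. In form: [{"travel": [x, y, z], "turn": turn}, ...]. A call has exactly 8 rows; each row shifts and turns the commanded pose from where the row before left it; what a row does not reach is not made up. A row lasts 1/10 s, in which the tool goes at most 50 mm and 8.59 degrees, less where a joint would pass 70% of its speed; a pose out of reach is approached as far as the arm can. A call is refused whole if a number of a shift passes 50 or a number of a turn 0.15, either way. A call with a gripper value outside its range is refused whole. "grip" is the closure, from -1 (fully open) to 1 (shut), set as the call begins (left out, the last holds). The fingers move at their own pace and stop on an object; the grip force is fixed at half the most. Time passes only in rows, so rows that do not move let the fingers close, or fill a call up. It gives the time, the measured TCP pose, the force, the opening and the grip force at its end, in the units of the state.
- sense(): the state, without advancing time (a new reading comes with each control period).
- get_image(name): name is "scene" or "top" or "wrist"; returns (picture, depth): 480x640x3 uint8, red, green, blue; 480x640 float32, m along the optical axis (not along the pixel's ray), 0 where there is no reading.
- camera_model(name): a dict with "camera_matrix" (3x3 intrinsics, pixels), "D" ([k1, k2, p1, p2, k3] as OpenCV has them; the pictures are not rectified), "camera_from_world" (4x4, takes a point from world to camera coordinates); the wrist camera has in their place "hand_eye" (4x4, takes a point from camera to tool coordinates, whose origin is the TCP and whose axes are the flange's). Camera axes: x right, y down, z forward; pixel columns grow to the right and rows downward; lengths in m; the calibration is good to about 2 mm. A picture is of the moment at which its call begins: read the wrist's pose just before it. camera_model takes no time and is no camera call.
- close_job(): hands the job in; it is judged then, once.
The state is a dict: "time": time; "qpos": joint angles; "joint_vel": joint speeds; "joint_efforts": joint torques, N m; "ee_pos": TCP position; "eef_rot": TCP orientation; "wrist_force": force on the tool from outside, world axes, zero at the start; "torque": the same for the moment, N m; "gripper_width": opening from 0.0 (shut) to 1.0 (fully open); "gripper_force": force on a finger pad.
Only numpy, scipy, OpenCV 4.12 (cv2) and the standard library are available. Lean on these libraries where they do the work, as an engineer would, in place of code of your own. Each camera call takes 0.05 s, during which the arm holds its last target. There are 200 camera calls.

TASK

Get the sieve shaker ready to run: first slide the covered sieve along the bench, without lifting it, onto the shaker's round black pad until it rests against both stop posts. Then throw the shaker's lever into the notch marked by the raised dome stud (the other working notches have only flat discs), and leave it settled there. Do not push the other things on the bench about.

Things in the scene. Friction and masses are not known exactly. Their poses are not given: they have to be found in the camera images.
- sieve: round covered steel sieve, diameter 140 mm (lid rim 146 mm), 58 mm tall with its lid, and on the lid's centre an upright black knob of diameter 28 mm from 58 to 94 mm above the bench; 0.55 kg, stands on the bench. Origin: centre of its underside; z up.
- shaker: shaker fixed on the bench: a white box, dark on top, 50 mm tall (x -95 to 125, y 0 to 270 mm in its frame), a black pad inlaid in the bench on its -y side and two stop posts between (diameter 12, 35 mm tall, at x = +-47, y = -39 mm). Origin: on the bench; x points away from the robot, y along the box, z up. The sieve is slid onto the pad from the open -y side.
- deck (a point): centre of the round black rubber pad (diameter 164 mm, flush with the bench), at (0, -100, 0) mm in the shaker's frame. The sieve's centre lies here, within about 2 mm, when it touches both stop posts.
- pivot (a point): point on the lever's upright pivot axis, at the height of the box's top (50 mm); at (90, 135, 50) mm in the shaker's frame.
- lever (a joint): lever angle about its upright pivot, rad, positive counter-clockwise from above. It starts at 0 to 0.25, at the end away from the pad, and swings level over the box, on the robot side of the pivot, to 1.65 next to the pad. Notches at 0.55, 1.10, 1.65: a sprung ball drops between two ridges 0.065 either side (about 6 N at the knob to pass one); elsewhere it stays where left.
- lever_knob (a point): middle of the lever's upright black round knob, diameter 24 mm, from 78 to 124 mm above the bench, 130 mm from the pivot axis (this point is 101 mm above the bench). The flat bar that carries it is 14 mm wide and lies 70 to 78 mm above the bench.
- lever_index (a point): point that moves with the lever, 162 mm from the pivot axis straight beyond the knob, 11 mm past the lever's pointed end and 64 mm above the bench: it stands over a notch's mark when the lever is in that notch.
- mark_stud: raised round steel dome stud, diameter 16 mm, 14 mm tall, on top of the box (base 50 mm above the bench) 162 mm from the pivot axis: it marks the wanted notch, one of the three working notches. Origin: centre of its underside.
- mark_flat1: flat steel disc, diameter 16 mm, 2 mm tall, marking an unwanted notch in the same way.
- mark_flat2: a second flat steel disc like it, marking the other unwanted notch.
- spice_jar: bystander: amber jar, diameter 68 mm, 95 mm tall. Origin: centre of its underside.
- tincture_bottle: bystander: amber bottle, diameter 64 mm, 150 mm tall. Origin: centre of its underside.
- sieve_bowl: bystander: small open steel bowl, diameter 110 mm, 50 mm tall. Origin: centre of its underside.
- brush: bystander: brush about 200 mm long, lying. Origin: under its middle, x along it.
- scoop: bystander: wooden-handled steel spoon about 200 mm long, lying. Origin: under its middle, x along it.
- tub: bystander: white round tub, diameter 90 mm, 70 mm tall. Origin: centre of its underside.
Mind the look-alikes: they are no part of the job. Leave any green, purple or yellow look-alike of the sieve alone.

How it is judged:
By the outcome, as a careful person would: the job done as asked, in the order asked, and still so for the second after the job is handed in, with the robot touching nothing.
It also fails if it takes over 54 s, if anything falls off the work surface, if the arm or the gripper's body presses on something with over 40 N, if the wrist force passes 120 N, or if a joint passes its speed limit or range.

## Working session

There is one attempt and no reset: what is moved stays moved. The work goes in short steps, Python scripts to look and compute and a tool call to move; the robot and the scene stay as the last step left them, time stands still between calls to the robot, and variables do not carry over. Pictures are saved under pics/ and viewed, at most 10 in all, crops included, and the job is handed in when it is done.

Besides the shell and the picture viewer there is one more tool, called after "Emit:" by a JSON object that holds its "op" and its "data", one argument or row to a line. drive_tool: Moves the arm, as the interface text tells. Its arguments: {"type":"object","properties":{"commands":{"type":"array","items":{"type":"object","properties":{"travel":{"type":"array","items":{"type":"number"}},"turn":{"type":"number"}}}},"grip":{"type":"number"}},"required":["commands"]}

```bash
mkdir -p pics
cat > h.py <<'E'
import numpy as np, cv2
from rig import *
def shot(n,tag):
    p,d=get_image(n); cv2.imwrite(f'pics/{tag}.png',p[:,:,::-1]); np.savez(f'{tag}.npz',p=p,d=d); return p,d
def load(t):
    z=np.load(f'{t}.npz'); return z['p'],z['d']
def cloud(n,d):
    m=camera_model(n); K=np.array(m['camera_matrix']);D=np.array(m['D'])
    v,u=np.mgrid[:480,:640]
    q=cv2.undistortPoints(np.stack([u,v],-1).reshape(-1,1,2).astype(float),K,D).reshape(480,640,2)
    P=np.dstack([q*d[...,None],d])
    T=np.linalg.inv(np.array(m['camera_from_world']))
    W=P@T[:3,:3].T+T[:3,3]; W[d==0]=np.nan; return W
E
python3 - <<'E'
from h import *
print(tcp_to_grasp); s=sense(); print(s['time'],s['ee_pos'],s['eef_rot'])
for n in('top','scene'): shot(n,n+'0')
E
```

```text
0.0187
0.0 [0.16961171 0.52284957 0.2307612 ] [[-9.51155993e-01  3.08710289e-01 -4.84914410e-04]
 [ 3.08710641e-01  9.51155406e-01 -1.06436408e-03]
 [ 1.32648818e-04 -1.16207451e-03 -9.99999316e-01]]
```

View pics/top0.png

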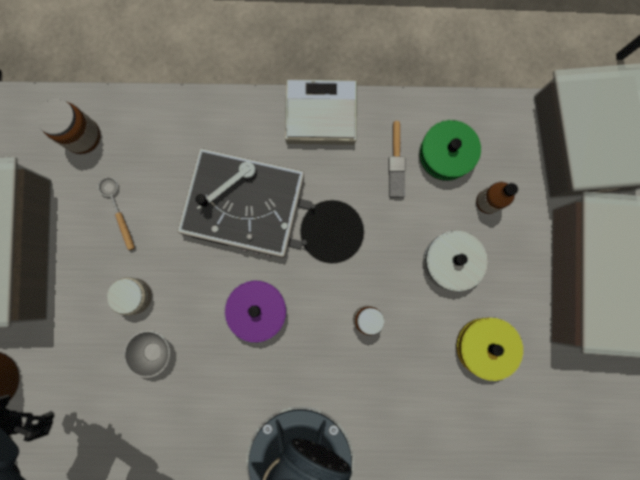

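View pics/scene0.png

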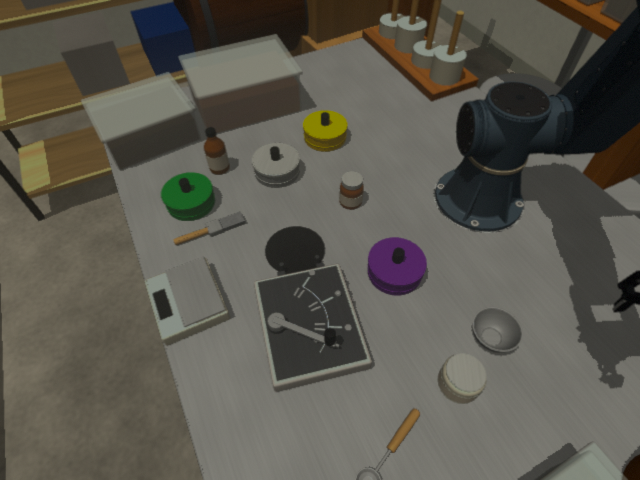

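Top view: candidates are sieves at (450,150) green, (457,262) plain steel/white, (491,350) yellow and (256,312) purple. The plain steel one fits. The pad is at (332,231), the pivot at (247,169), the lever knob at (202,201), and the marks at (214,229), (249,236) and (284,226). Next I'll measure these and confirm the stud and sieve in a crop.

Run:
```python
from h import *
from scipy.optimize import least_squares
for n in('top','scene'):
    p,d=load(n+'0'); W=cloud(n,d); np.save(n+'W.npy',W)
    x,y,z=W[...,0],W[...,1],W[...,2]
    print(n,'bench z',np.nanmedian(z[(abs(z)<.02)]))
    if n=='top':
        c=W[262,450]; print('sieve seed',c)
        m=(np.hypot(x-c[0],y-c[1])<.11)&(z>.045)&(z<.07)
        cc=cv2.minEnclosingCircle(W[m][:,:2].astype(np.float32)); print('lid',cc,m.sum())
    else: m=(np.hypot(x-c[0],y-c[1])<.11)&(z>.045)&(z<.07); print('lid',cv2.minEnclosingCircle(W[m][:,:2].astype(np.float32)),m.sum())
    k=(np.hypot(x-cc[0][0],y-cc[0][1])<.05)&(z>.085)&(z<.1); print('knob',np.nanmedian(W[k],0),k.sum(), cv2.minEnclosingCircle(W[k][:,:2].astype(np.float32)))
    if n=='top':
        c0=W[205,240]; pad=W[231,332]; print('pad',pad)
        dk=(p.max(-1)<40)&(abs(z)<.01)&(np.hypot(x-pad[0],y-pad[1])<.1); print('padfit',cv2.minEnclosingCircle(W[dk][:,:2].astype(np.float32)),dk.sum())
    b=(np.hypot(x-c0[0],y-c0[1])<.22)&(z>.042)&(z<.056)
    b=cv2.morphologyEx(b.astype(np.uint8),cv2.MORPH_OPEN,np.ones((5,5)))>0
    r=cv2.minAreaRect(W[b][:,:2].astype(np.float32)); print('box',r,cv2.boxPoints(r).tolist())
    kk=(np.hypot(x-c0[0],y-c0[1])<.22)&(z>.115)&(z<.135); print('lknob',np.nanmedian(W[kk],0),kk.sum(),cv2.minEnclosingCircle(W[kk][:,:2].astype(np.float32)) if kk.sum() else '')
for t,uv in(('top',[(214,229),(249,236),(284,226)]),('scene',[(348,327),(337,293),(312,272)])):
    W=np.load(t+'W.npy')
    for u,v in uv: print(t,W[v,u].round(4), np.nanmax(W[v-3:v+4,u-3:u+4,2]))
W=np.load('topW.npy')
for nme,u,v in [('jar',370,321),('purple',270,325),('bottle',510,190),('brush',397,170)]: print(nme,W[v,u].round(3))
a=cv2.imread('pics/top0.png')[140:265,175:325]; b=cv2.imread('pics/scene0.png')[250:375,250:400]; c=cv2.imread('pics/top0.png')[200:325,400:525]
cv2.imwrite('pics/crop.png',cv2.resize(np.hstack([a,b,c]),None,fx=1.87,fy=1.87,interpolation=cv2.INTER_CUBIC))
a=cv2.imread('pics/scene0.png')[255:355,250:380]; cv2.imwrite('pics/crop2.png',cv2.resize(a,None,fx=6,fy=6,interpolation=cv2.INTER_CUBIC))
```

```text
top bench z -5.9821666310022614e-05
sieve seed [ 0.47969076 -0.35179312  0.05761587]
lid ((0.4848838746547699, -0.36882346868515015), 0.07379519939422607) 2764
knob [ 0.48416112 -0.36701716  0.09297126] 116 ((0.4841158390045166, -0.3684690296649933), 0.014148993417620659)
pad [ 5.58902979e-01 -7.14604446e-02  4.29247706e-04]
padfit ((0.5599235892295837, -0.07000288367271423), 0.07912226021289825) 2894
box ((0.6235150098800659, 0.15632404386997223), (0.2697771191596985, 0.21980322897434235), 77.71591186523438) [[0.4874308407306671, 0.04790635406970978], [0.7022016644477844, 0.0011412352323532104], [0.7595992088317871, 0.2647417187690735], [0.5448283553123474, 0.31150686740875244]]
lknob [0.61161866 0.23867485 0.12388218] 87 ((0.613745927810669, 0.23922379314899445), 0.012587839737534523)
scene bench z 0.00021530456385943086
lid ((0.4840567111968994, -0.3692414164543152), 0.07528839260339737) 1226
knob [ 0.48405603 -0.36580562  0.09299965] 60 ((0.4844856858253479, -0.3691748082637787), 0.015222965739667416)
box ((0.6223012804985046, 0.1553494930267334), (0.26936259865760803, 0.219560444355011), 77.6772232055664) [[0.4863067865371704, 0.047200292348861694], [0.7008087635040283, 0.0003419816493988037], [0.7582957744598389, 0.2634986937046051], [0.543793797492981, 0.310357004404068]]
lknob [0.61301732 0.24091727 0.12360294] 108 ((0.611384928226471, 0.23923209309577942), 0.01257428526878357)
top [0.5527 0.2176 0.0509] 0.05512425968929979
top [0.5349 0.1303 0.0645] 0.06530757255684394
top [0.5618 0.0475 0.0546] 0.056820307873062026
scene [0.5531 0.2161 0.0516] 0.056418310644882896
scene [0.5382 0.1339 0.0661] 0.06608892696086599
scene [0.5618 0.0469 0.053 ] 0.05491487068728129
jar [ 0.339 -0.155  0.094]
purple [0.325 0.076 0.058]
bottle [ 0.637 -0.464  0.148]
brush [ 0.714 -0.234  0.02 ]
```

View pics/crop2.png

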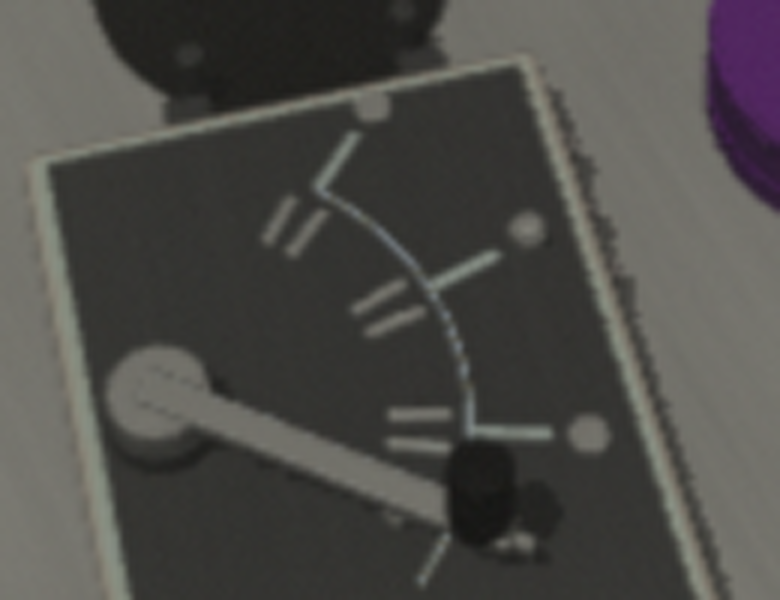

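View pics/crop.png

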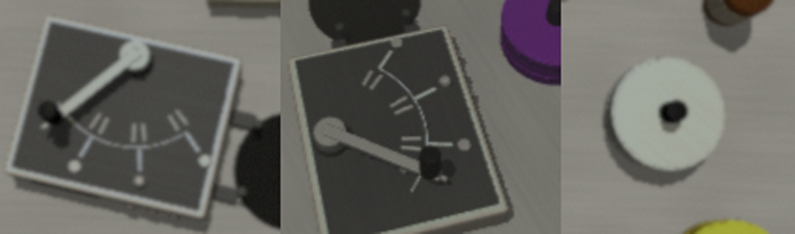

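The crop shows the middle mark as the raised dome (top at 65 mm, the others at about 52 mm), so the target is notch 1.10. The sieve is the plain steel/white one at (0.4843, -0.3688), the deck is at (0.559, -0.070) and the knob target is near (0.566, 0.133). Now moving over to the sieve.

Emit:
{"op": "drive_tool", "data": {
  "commands": [
    {"travel":[32,-35,0],"turn":0},
    {"travel":[32,-35,0],"turn":0},
    {"travel":[32,-35,0],"turn":0},
    {"travel":[32,-35,0],"turn":0},
    {"travel":[32,-35,0],"turn":0},
    {"travel":[32,-35,0],"turn":0},
    {"travel":[32,-35,0],"turn":0},
    {"travel":[32,-35,0],"turn":0}
  ],
  "grip": -1
}}

```text
time: 0.9
ee_pos: [0.4267, 0.2414, 0.2312]
eef_rot: [[-0.951, 0.309, -0.0], [0.309, 0.951, -0.0], [0.0, -0.0, -1.0]]
wrist_force: [0.3, 0.7, 0.1]
gripper_width: 1.001
gripper_force: 0.0
```

Emit:
{"op": "drive_tool", "data": {
  "commands": [
    {"travel":[5,-45,0],"turn":0},
    {"travel":[5,-45,0],"turn":0},
    {"travel":[5,-45,0],"turn":0},
    {"travel":[5,-45,0],"turn":0},
    {"travel":[5,-45,0],"turn":0},
    {"travel":[5,-45,0],"turn":0},
    {"travel":[5,-45,0],"turn":0},
    {"travel":[5,-45,0],"turn":0}
  ]
}}

```text
time: 1.7
ee_pos: [0.4655, -0.1188, 0.2312]
eef_rot: [[-0.951, 0.309, -0.0], [0.309, 0.951, 0.0], [0.0, 0.0, -1.0]]
wrist_force: [1.5, 0.1, 0.0]
gripper_width: 1.001
gripper_force: 0.0
```

Emit:
{"op": "drive_tool", "data": {
  "commands": [
    {"travel":[2,-36,0],"turn":0},
    {"travel":[2,-36,0],"turn":0},
    {"travel":[2,-36,0],"turn":0},
    {"travel":[2,-36,0],"turn":0},
    {"travel":[2,-36,0],"turn":0},
    {"travel":[2,-36,0],"turn":0},
    {"travel":[2,-36,0],"turn":0},
    {"travel":[0,0,0],"turn":0}
  ]
}}

```text
time: 2.5
ee_pos: [0.4792, -0.3722, 0.2305]
eef_rot: [[-0.95, 0.311, -0.0], [0.311, 0.95, -0.0], [0.0, -0.001, -1.0]]
wrist_force: [-0.2, 1.4, -0.6]
gripper_width: 1.0
gripper_force: 0.0
```

Emit:
{"op": "drive_tool", "data": {
  "commands": [
    {"travel":[5,3,-10],"turn":0},
    {"travel":[0,0,-25],"turn":0},
    {"travel":[0,0,-25],"turn":0},
    {"travel":[0,0,-25],"turn":0},
    {"travel":[0,0,-25],"turn":0},
    {"travel":[0,0,-25],"turn":0},
    {"travel":[0,0,-20],"turn":0},
    {"travel":[0,0,-10],"turn":0}
  ]
}}

```text
time: 3.3
ee_pos: [0.4842, -0.3637, 0.064]
eef_rot: [[-0.952, 0.308, -0.003], [0.308, 0.952, 0.002], [0.003, 0.002, -1.0]]
wrist_force: [0.6, 1.0, -0.1]
gripper_width: 1.0
gripper_force: 0.0
```

Emit:
{"op": "drive_tool", "data": {
  "commands": [
    {"travel":[0,0,0],"turn":0},
    {"travel":[0,0,0],"turn":0},
    {"travel":[0,0,0],"turn":0},
    {"travel":[0,0,0],"turn":0},
    {"travel":[0,0,0],"turn":0},
    {"travel":[0,0,0],"turn":0},
    {"travel":[0,0,0],"turn":0},
    {"travel":[0,0,0],"turn":0}
  ],
  "grip": 1
}}

```text
time: 4.1
ee_pos: [0.4853, -0.3668, 0.0679]
eef_rot: [[-0.951, 0.309, 0.002], [0.309, 0.951, -0.002], [-0.003, -0.002, -1.0]]
wrist_force: [-1.1, -0.9, 5.6]
gripper_width: 0.311
gripper_force: 58.8
```

Emit:
{"op": "drive_tool", "data": {
  "commands": [
    {"travel":[2,8,0],"turn":0},
    {"travel":[4,16,0],"turn":0},
    {"travel":[5,20,0],"turn":0},
    {"travel":[5,20,0],"turn":0},
    {"travel":[5,20,0],"turn":0},
    {"travel":[5,20,0],"turn":0},
    {"travel":[5,20,0],"turn":0},
    {"travel":[5,20,0],"turn":0}
  ]
}}

```text
time: 4.9
ee_pos: [0.5218, -0.2226, 0.0679]
eef_rot: [[-0.951, 0.309, 0.003], [0.309, 0.951, -0.003], [-0.004, -0.002, -1.0]]
wrist_force: [-1.7, -7.5, 7.1]
gripper_width: 0.311
gripper_force: 60.5
```

Emit:
{"op": "drive_tool", "data": {
  "commands": [
    {"travel":[5,20,0],"turn":0},
    {"travel":[5,20,0],"turn":0},
    {"travel":[5,20,0],"turn":0},
    {"travel":[5,20,0],"turn":0},
    {"travel":[5,20,0],"turn":0},
    {"travel":[4,16,0],"turn":0},
    {"travel":[3,12,0],"turn":0},
    {"travel":[0,0,0],"turn":0}
  ]
}}

```text
time: 5.7
ee_pos: [0.5542, -0.0928, 0.0679]
eef_rot: [[-0.951, 0.308, 0.003], [0.308, 0.951, -0.0], [-0.003, 0.001, -1.0]]
wrist_force: [1.4, 8.1, 9.2]
gripper_width: 0.303
gripper_force: 60.8
```

Emit:
{"op": "drive_tool", "data": {
  "commands": [
    {"travel":[1,4,0],"turn":0},
    {"travel":[1,4,0],"turn":0},
    {"travel":[1,4,0],"turn":0},
    {"travel":[0.5,3,0],"turn":0},
    {"travel":[0.5,2,0],"turn":0},
    {"travel":[0,0,0],"turn":0},
    {"travel":[0,0,0],"turn":0},
    {"travel":[0,0,0],"turn":0}
  ]
}}

```text
time: 6.5
ee_pos: [0.5578, -0.0777, 0.0679]
eef_rot: [[-0.951, 0.309, 0.003], [0.309, 0.951, -0.002], [-0.003, -0.001, -1.0]]
wrist_force: [-1.3, -4.2, 7.6]
gripper_width: 0.31
gripper_force: 60.6
```

Emit:
{"op": "drive_tool", "data": {
  "commands": [
    {"travel":[0.2,1,0],"turn":0},
    {"travel":[0.2,1,0],"turn":0},
    {"travel":[0,0,0],"turn":0},
    {"travel":[0,0,0],"turn":0},
    {"travel":[0,0,0],"turn":0},
    {"travel":[0,0,0],"turn":0},
    {"travel":[0,0,0],"turn":0},
    {"travel":[0,0,0],"turn":0}
  ]
}}

```text
time: 7.3
ee_pos: [0.5582, -0.076, 0.0679]
eef_rot: [[-0.951, 0.309, 0.003], [0.309, 0.951, -0.002], [-0.003, -0.001, -1.0]]
wrist_force: [-1.6, -6.3, 6.8]
gripper_width: 0.311
gripper_force: 60.6
```

Emit:
{"op": "drive_tool", "data": {
  "commands": [
    {"travel":[0.2,1,0],"turn":0},
    {"travel":[0.2,1,0],"turn":0},
    {"travel":[0.2,1,0],"turn":0},
    {"travel":[0,0,0],"turn":0},
    {"travel":[0,0,0],"turn":0},
    {"travel":[0,0,0],"turn":0},
    {"travel":[0,0,0],"turn":0},
    {"travel":[0,0,0],"turn":0}
  ]
}}

```text
time: 8.1
ee_pos: [0.5588, -0.073, 0.0679]
eef_rot: [[-0.951, 0.309, 0.003], [0.309, 0.951, -0.002], [-0.003, -0.001, -1.0]]
wrist_force: [-1.2, -7.0, 7.6]
gripper_width: 0.308
gripper_force: 60.7
```

Emit:
{"op": "drive_tool", "data": {
  "commands": [
    {"travel":[0.2,1,0],"turn":0},
    {"travel":[0.2,1,0],"turn":0},
    {"travel":[0,0,0],"turn":0},
    {"travel":[0,0,0],"turn":0},
    {"travel":[0,0,0],"turn":0},
    {"travel":[0,0,0],"turn":0},
    {"travel":[0,0,0],"turn":0},
    {"travel":[0,0,0],"turn":0}
  ]
}}

```text
time: 8.9
ee_pos: [0.5592, -0.071, 0.0679]
eef_rot: [[-0.951, 0.309, 0.003], [0.309, 0.951, -0.002], [-0.003, -0.001, -1.0]]
wrist_force: [-1.9, -6.9, 8.1]
gripper_width: 0.305
gripper_force: 60.7
```

Emit:
{"op": "drive_tool", "data": {
  "commands": [
    {"travel":[0.1,1,0],"turn":0},
    {"travel":[0.1,1,0],"turn":0},
    {"travel":[0,0,0],"turn":0},
    {"travel":[0,0,0],"turn":0},
    {"travel":[0,0,0],"turn":0},
    {"travel":[0,0,0],"turn":0},
    {"travel":[0,0,0],"turn":0},
    {"travel":[0,0,0],"turn":0}
  ]
}}

```text
time: 9.7
ee_pos: [0.5594, -0.0701, 0.068]
eef_rot: [[-0.951, 0.308, 0.003], [0.308, 0.951, -0.003], [-0.004, -0.002, -1.0]]
wrist_force: [-3.1, -15.0, 8.6]
gripper_width: 0.309
gripper_force: 60.8
```

The reaction force points straight along the shaker's -y, so both posts are in contact. Releasing the sieve.

Emit:
{"op": "drive_tool", "data": {
  "commands": [
    {"travel":[0,0.5,0],"turn":0},
    {"travel":[0,0,0],"turn":0},
    {"travel":[0,0,0],"turn":0},
    {"travel":[0,0,0],"turn":0},
    {"travel":[0,0,0],"turn":0},
    {"travel":[0,0,0],"turn":0},
    {"travel":[0,0,0],"turn":0},
    {"travel":[0,0,0],"turn":0}
  ],
  "grip": -1
}}

```text
time: 10.5
ee_pos: [0.5583, -0.0673, 0.0663]
eef_rot: [[-0.951, 0.309, -0.0], [0.309, 0.951, 0.0], [0.0, 0.0, -1.0]]
wrist_force: [-0.5, -0.8, -0.4]
gripper_width: 1.002
gripper_force: 0.0
```

Emit:
{"op": "drive_tool", "data": {
  "commands": [
    {"travel":[0,0,10],"turn":0},
    {"travel":[0,0,20],"turn":0},
    {"travel":[0,0,30],"turn":0},
    {"travel":[0,0,35],"turn":0},
    {"travel":[0,0,35],"turn":0},
    {"travel":[0,0,30],"turn":0},
    {"travel":[0,0,0],"turn":0},
    {"travel":[0,0,0],"turn":0}
  ]
}}

```text
time: 11.3
ee_pos: [0.5583, -0.0674, 0.227]
eef_rot: [[-0.951, 0.309, 0.001], [0.309, 0.951, -0.0], [-0.001, 0.0, -1.0]]
wrist_force: [0.2, 0.5, -1.6]
gripper_width: 0.998
gripper_force: 0.0
```

Emit:
{"op": "drive_tool", "data": {
  "commands": [
    {"travel":[-30,-20,0],"turn":0},
    {"travel":[-30,-20,0],"turn":0},
    {"travel":[-30,-20,0],"turn":0},
    {"travel":[-30,-20,0],"turn":0},
    {"travel":[-30,-20,0],"turn":0},
    {"travel":[-20,-20,0],"turn":0},
    {"travel":[0,0,0],"turn":0},
    {"travel":[0,0,0],"turn":0}
  ],
  "grip": 1
}}

```text
time: 12.1
ee_pos: [0.3879, -0.1873, 0.2257]
eef_rot: [[-0.951, 0.31, -0.001], [0.31, 0.951, 0.001], [0.001, 0.0, -1.0]]
wrist_force: [0.1, -0.8, -0.7]
gripper_width: 0.001
gripper_force: 0.0
```

Run:
```python
from h import *
for n in('top','scene'):
    p,d=shot(n,n+'1'); W=cloud(n,d); x,y,z=W[...,0],W[...,1],W[...,2]
    c=(.559,-.07)
    m=(np.hypot(x-c[0],y-c[1])<.1)&(z>.05)&(z<.064)
    print(n,cv2.minEnclosingCircle(W[m][:,:2].astype(np.float32)),m.sum(),np.median(z[m]))
    k=(np.hypot(x-c[0],y-c[1])<.04)&(z>.085)&(z<.1); print('knob',cv2.minEnclosingCircle(W[k][:,:2].astype(np.float32)),k.sum())
    kk=(np.hypot(x-.6125,y-.239)<.05)&(z>.115)&(z<.135); print('lk',cv2.minEnclosingCircle(W[kk][:,:2].astype(np.float32)))
s=sense();print(s['time'],s['ee_pos'])
```

```text
top ((0.5600241422653198, -0.06883340328931808), 0.07293549925088882) 2675 0.057493136489364494
knob ((0.5598788261413574, -0.06843641400337219), 0.013685251586139202) 110
lk ((0.6124457120895386, 0.23914827406406403), 0.011884026229381561)
scene ((0.5569186210632324, -0.06834929436445236), 0.07528650015592575) 1855 0.05801943995055103
knob ((0.558950662612915, -0.06878269463777542), 0.01470575388520956) 90
lk ((0.6111675500869751, 0.2391221672296524), 0.012707502581179142)
12.2 [ 0.38857306 -0.18690127  0.22582319]
```

View pics/top1.png

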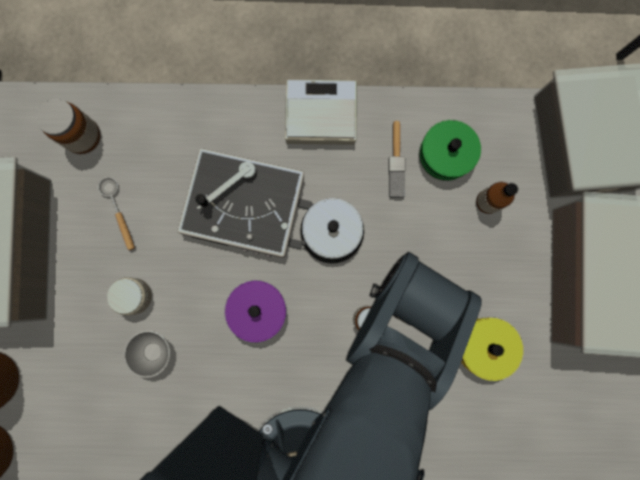

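The sieve (now at about (332,230) px) sits on the pad against the posts, at (0.559, -0.069), and the lever is still at the start. Going to the lever knob next.

Emit:
{"op": "drive_tool", "data": {
  "commands": [
    {"travel":[19,36,0],"turn":-0.07},
    {"travel":[19,36,0],"turn":-0.07},
    {"travel":[19,36,0],"turn":-0.07},
    {"travel":[19,36,0],"turn":-0.07},
    {"travel":[19,36,0],"turn":-0.07},
    {"travel":[19,36,0],"turn":-0.07},
    {"travel":[19,36,0],"turn":-0.07},
    {"travel":[19,36,0],"turn":-0.06}
  ],
  "grip": -1
}}

```text
time: 13.0
ee_pos: [0.5408, 0.1035, 0.2258]
eef_rot: [[-0.649, 0.761, -0.001], [0.761, 0.649, -0.0], [0.0, -0.001, -1.0]]
wrist_force: [-0.1, -1.1, -0.6]
gripper_width: 0.996
gripper_force: 0.0
```

Emit:
{"op": "drive_tool", "data": {
  "commands": [
    {"travel":[12,23,0],"turn":0},
    {"travel":[12,23,0],"turn":0},
    {"travel":[12,23,0],"turn":0},
    {"travel":[12,23,0],"turn":0},
    {"travel":[12,23,0],"turn":0},
    {"travel":[12,23,0],"turn":0},
    {"travel":[0,0,0],"turn":0},
    {"travel":[0,0,0],"turn":0}
  ]
}}

```text
time: 13.8
ee_pos: [0.6118, 0.2396, 0.2253]
eef_rot: [[-0.651, 0.759, -0.001], [0.759, 0.651, -0.001], [0.0, -0.001, -1.0]]
wrist_force: [0.2, -0.9, -0.6]
gripper_width: 1.001
gripper_force: 0.0
```

Emit:
{"op": "drive_tool", "data": {
  "commands": [
    {"travel":[0,0,-10],"turn":0},
    {"travel":[0,0,-25],"turn":0},
    {"travel":[0,0,-25],"turn":0},
    {"travel":[0,0,-25],"turn":0},
    {"travel":[0,0,-25],"turn":0},
    {"travel":[0,0,-16],"turn":0},
    {"travel":[0,0,-9],"turn":0},
    {"travel":[0,0,0],"turn":0}
  ]
}}

```text
time: 14.6
ee_pos: [0.6119, 0.2383, 0.0904]
eef_rot: [[-0.649, 0.76, -0.001], [0.76, 0.649, -0.001], [0.001, -0.001, -1.0]]
wrist_force: [-0.1, -0.8, 0.3]
gripper_width: 0.999
gripper_force: 0.0
```

Emit:
{"op": "drive_tool", "data": {
  "commands": [
    {"travel":[0,0,0],"turn":0},
    {"travel":[0,0,0],"turn":0},
    {"travel":[0,0,0],"turn":0},
    {"travel":[0,0,0],"turn":0},
    {"travel":[0,0,0],"turn":0},
    {"travel":[0,0,0],"turn":0},
    {"travel":[0,0,0],"turn":0},
    {"travel":[0,0,0],"turn":0}
  ],
  "grip": 1
}}

```text
time: 15.4
ee_pos: [0.6126, 0.2388, 0.092]
eef_rot: [[-0.65, 0.76, 0.001], [0.76, 0.65, 0.0], [-0.0, 0.001, -1.0]]
wrist_force: [-2.0, -0.2, 6.3]
gripper_width: 0.262
gripper_force: 58.6
```

Run:
```python
import numpy as np
p=np.array([696.1,139.9]); a0=np.arctan2(239.2-p[1],612-p[0])
for r in (130,):
  a=np.radians(np.r_[0:1]) 
  P=[p+r*np.array([np.cos(t),np.sin(t)]) for t in np.linspace(a0,np.radians(183.1),17)]
  print(a0,np.radians(183.1)-a0,np.round(np.diff(P,axis=0),1).tolist(),P[-1])
```

```text
2.2735045218111782 0.9221933385904393 [[-5.6, -5.0], [-5.3, -5.3], [-5.0, -5.6], [-4.6, -5.9], [-4.3, -6.1], [-3.9, -6.4], [-3.5, -6.6], [-3.2, -6.8], [-2.8, -7.0], [-2.4, -7.1], [-1.9, -7.2], [-1.5, -7.3], [-1.1, -7.4], [-0.7, -7.5], [-0.2, -7.5], [0.2, -7.5]] [566.29023286 132.86975431]
```

Gripped the lever knob. Carrying it along the arc in 16 steps.

Emit:
{"op": "drive_tool", "data": {
  "commands": [
    {"travel":[-5.6,-5.0,0],"turn":0.058},
    {"travel":[-5.3,-5.3,0],"turn":0.058},
    {"travel":[-5.0,-5.6,0],"turn":0.058},
    {"travel":[-4.6,-5.9,0],"turn":0.058},
    {"travel":[-4.3,-6.1,0],"turn":0.058},
    {"travel":[-3.9,-6.4,0],"turn":0.058},
    {"travel":[-3.5,-6.6,0],"turn":0.058},
    {"travel":[-3.2,-6.8,0],"turn":0.058}
  ]
}}

```text
time: 16.2
ee_pos: [0.5771, 0.1915, 0.092]
eef_rot: [[-0.922, 0.388, 0.001], [0.388, 0.922, 0.001], [-0.001, 0.002, -1.0]]
wrist_force: [-1.2, 1.0, 5.4]
gripper_width: 0.264
gripper_force: 59.7
```

Emit:
{"op": "drive_tool", "data": {
  "commands": [
    {"travel":[-2.8,-7.0,0],"turn":0.058},
    {"travel":[-2.4,-7.1,0],"turn":0.058},
    {"travel":[-1.9,-7.2,0],"turn":0.058},
    {"travel":[-1.5,-7.3,0],"turn":0.058},
    {"travel":[-1.1,-7.4,0],"turn":0.058},
    {"travel":[-0.7,-7.5,0],"turn":0.058},
    {"travel":[0,0,0],"turn":0},
    {"travel":[0,0,0],"turn":0}
  ]
}}

```text
time: 17.0
ee_pos: [0.5662, 0.1472, 0.092]
eef_rot: [[-0.999, 0.052, -0.001], [0.052, 0.999, 0.0], [0.001, 0.0, -1.0]]
wrist_force: [-6.4, -0.9, 9.8]
gripper_width: 0.263
gripper_force: 60.1
```

Emit:
{"op": "drive_tool", "data": {
  "commands": [
    {"travel":[-0.2,-4,0],"turn":0.03},
    {"travel":[0,-4,0],"turn":0.03},
    {"travel":[0,-3.5,0],"turn":0.03},
    {"travel":[0.2,-2.5,0],"turn":0.03},
    {"travel":[0,0,0],"turn":0},
    {"travel":[0,0,0],"turn":0},
    {"travel":[0,0,0],"turn":0},
    {"travel":[0,0,0],"turn":0}
  ]
}}

```text
time: 17.8
ee_pos: [0.5661, 0.1324, 0.0919]
eef_rot: [[-0.998, -0.067, -0.001], [-0.067, 0.998, -0.001], [0.001, -0.001, -1.0]]
wrist_force: [-6.6, -8.9, 11.3]
gripper_width: 0.262
gripper_force: 60.4
```

Emit:
{"op": "drive_tool", "data": {
  "commands": [
    {"travel":[0,0,0],"turn":0},
    {"travel":[0,0,0],"turn":0},
    {"travel":[0,0,0],"turn":0},
    {"travel":[0,0,0],"turn":0},
    {"travel":[0,0,0],"turn":0},
    {"travel":[0,0,0],"turn":0},
    {"travel":[0,0,0],"turn":0},
    {"travel":[0,0,0],"turn":0}
  ],
  "grip": -1
}}

```text
time: 18.6
ee_pos: [0.5665, 0.1334, 0.0913]
eef_rot: [[-0.998, -0.068, -0.0], [-0.068, 0.998, -0.0], [0.0, -0.0, -1.0]]
wrist_force: [0.4, -0.4, 0.5]
gripper_width: 1.001
gripper_force: 0.0
```

Emit:
{"op": "drive_tool", "data": {
  "commands": [
    {"travel":[0,0,10],"turn":0},
    {"travel":[0,0,25],"turn":0},
    {"travel":[0,0,35],"turn":0},
    {"travel":[0,0,35],"turn":0},
    {"travel":[0,0,35],"turn":0},
    {"travel":[0,0,20],"turn":0},
    {"travel":[0,0,0],"turn":0},
    {"travel":[0,0,0],"turn":0}
  ]
}}

```text
time: 19.4
ee_pos: [0.5664, 0.1334, 0.2514]
eef_rot: [[-0.998, -0.068, 0.0], [-0.068, 0.998, 0.0], [-0.0, 0.0, -1.0]]
wrist_force: [-0.2, -0.0, -0.2]
gripper_width: 1.001
gripper_force: 0.0
```

Emit:
{"op": "drive_tool", "data": {
  "commands": [
    {"travel":[-20,40,0],"turn":0},
    {"travel":[-20,40,0],"turn":0},
    {"travel":[-20,40,0],"turn":0},
    {"travel":[-20,40,0],"turn":0},
    {"travel":[-20,40,0],"turn":0},
    {"travel":[-20,40,0],"turn":0},
    {"travel":[-20,20,0],"turn":0},
    {"travel":[0,0,0],"turn":0}
  ]
}}

```text
time: 20.2
ee_pos: [0.4239, 0.3953, 0.2498]
eef_rot: [[-0.997, -0.072, -0.003], [-0.072, 0.997, -0.001], [0.003, -0.001, -1.0]]
wrist_force: [0.7, -0.1, 0.2]
gripper_width: 1.004
gripper_force: 0.0
```

Run:
```python
from h import *
for n in('top','scene'):
    p,d=shot(n,n+'2'); W=cloud(n,d); x,y,z=W[...,0],W[...,1],W[...,2]
    c=(.559,-.07)
    m=(np.hypot(x-c[0],y-c[1])<.1)&(z>.05)&(z<.064)
    print(n,cv2.minEnclosingCircle(W[m][:,:2].astype(np.float32)),np.median(z[m]))
    kk=(np.hypot(x-.566,y-.133)<.05)&(z>.115)&(z<.135); q=cv2.minEnclosingCircle(W[kk][:,:2].astype(np.float32));print('lk',q)
    print('angle',1.10+np.arctan2(q[0][1]-.1399,q[0][0]-.6961)%(2*np.pi)-np.radians(183.1))
a=cv2.imread('pics/top2.png')[130:290,160:400]; cv2.imwrite('pics/c3.png',cv2.resize(a,None,fx=3.3,fy=3.3,interpolation=cv2.INTER_CUBIC))
s=sense();print(s['time'],s['ee_pos'])
```

```text
top ((0.5604808926582336, -0.0686573013663292), 0.07332984358072281) 0.057461029511430395
lk ((0.566955029964447, 0.1333116739988327), 0.01178647205233574)
angle 1.0968655702645957
scene ((0.5584776997566223, -0.06960289180278778), 0.07496592402458191) 0.057964409179347254
lk ((0.5660947561264038, 0.1332263946533203), 0.012200050987303257)
angle 1.0971831296929082
20.3 [0.42608044 0.39320721 0.25018005]
```

View pics/c3.png

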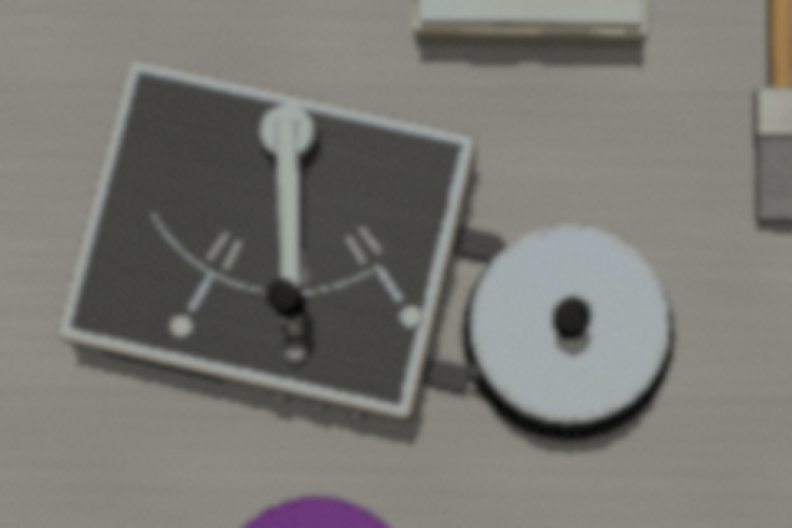

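The lever points at the middle dome stud (crop (293,350)) at about 1.097 rad. The sieve (crop (570,325)) is on the pad at the posts. Handing in.

```bash
python3 -c "
from rig import *
print(close_job())"
```

```text
the job is handed in; nothing more can be done
None
```

The job is handed in: the sieve was slid onto the pad until the contact force showed it against both stop posts, then the lever was set in the dome-stud notch (measured about 1.097 rad, notch at 1.10); the close-up afterwards showed both in place, and robot time was about 20 s of the 54 s allowed.

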